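Put the measuring cups back on their rack in order of size

TASK

Put the four steel measuring cups back on the wooden rack in order of size, the smallest at the end where the pepper mill stands and the largest at the end by the honey jar. Each cup stands upright on the board behind the rail, one to a notch, with its handle coming out through the notch towards you. Leave the pepper mill and the honey jar standing where they are.

Things in the scene. Friction and masses are not known exactly. Their poses are not given: they have to be found in the camera images.
- cup_1: The smallest of 4 loose steel measuring cups: round, hollow, outer diameter 40 mm, height 27. Flat level handle 14 wide, 6 thick, mid-height 21 above the underside, reaching 78 out from the wall. Origin: underside plane, below the handle, 17 outside the wall. x runs from handle to cup (wall at +17, cup axis at +37, handle end at -61), z up. Grasp the handle across from above near x -35.
- cup_2: The second smallest of 4 loose steel measuring cups: round, hollow, outer diameter 49 mm, height 35. Flat level handle 14 wide, 6 thick, mid-height 29 above the underside, reaching 78 out from the wall. Origin: underside plane, below the handle, 17 outside the wall. x runs from handle to cup (wall at +17, cup axis at +41.5, handle end at -61), z up. Grasp the handle across from above near x -35.
- cup_3: The second largest of 4 loose steel measuring cups: round, hollow, outer diameter 58 mm, height 42. Flat level handle 14 wide, 6 thick, mid-height 36 above the underside, reaching 78 out from the wall. Origin: underside plane, below the handle, 17 outside the wall. x runs from handle to cup (wall at +17, cup axis at +46, handle end at -61), z up. Grasp the handle across from above near x -35.
- cup_4: The largest of 4 loose steel measuring cups: round, hollow, outer diameter 68 mm, height 50. Flat level handle 14 wide, 6 thick, mid-height 44 above the underside, reaching 78 out from the wall. Origin: underside plane, below the handle, 17 outside the wall. x runs from handle to cup (wall at +17, cup axis at +51, handle end at -61), z up. Grasp the handle across from above near x -35.
- cup_rack: Fixed dark wood rack, in mm: board (top at z 16, x -9 to 107, 300 long in y) behind a rail (x -7 to 7, 72 high) with 4 equal notches at y -111, -37, 37, 111, open at the top, 28 wide, floor at z 28. Any cup fits any notch, handle out to -x. Origin: on the worktop under the middle of the rail; x away from robot, y along the rail. Seated cup: origin about (3, notch y, 16), its x along the rack's.
- pepper_mill: Turned wooden pepper mill, 58 mm across and 150 mm high, loose, standing on the worktop just beyond one end of the rack (about 205 mm from its middle along its length), at either end. Origin: centre of its underside.
- honey_jar: Glass honey jar with a dark lid, 61 mm across and 82 mm high, loose, standing just beyond the rack's other end. Origin: centre of its underside.

How it is judged:
By the outcome, as a careful person would: the job done as asked, in the order asked, and still so for the second after the job is handed in, with the robot touching nothing.
It also fails if it takes over 128 s, if anything falls off the work surface, if the arm or the gripper's body presses on something with over 40 N, if the wrist force passes 120 N, or if a joint passes its speed limit or range.

ROBOT

A 7-joint arm with a two-finger parallel gripper is mounted at the origin on a cart in front of the work surface, level with it; the furniture and walls round the work are solid. World frame = base frame: x ahead of the robot, y to its left, z up, the work surface at z = 0. Lengths are in mm, angles in rad, forces in N, time in s.
With the tool pointing down it reaches from about 350 to 775 mm from the base axis. Payload 3.1 kg.
Tool frame: the origin (TCP) lies at the very end of the fingers, on their centre line; the grasp point (between the pads) lies 19 mm behind it (ctrl.pinch_z is the distance from the TCP to the grasp point, in mm); z points along the fingers, y is the line along which they close (so a half turn about z gives the same grasp; the last joint's range is limited). The gripper opens to 85 mm and grips with 20 to 120 N. Pads are 22 mm wide; open, the fingers measure 114 mm over their backs; the gripper's body (76 mm by 85 mm) begins 54 mm behind the grasp point. The pads swing forward as they close: fully open they stand 13 mm farther back than shut.
Start: joints at [1.264, 0.311, 0.014, 1.512, -0.004, 1.319, -0.027], TCP at [143.977, -530.837, 231.304] pointing down, gripper open.
Joint ranges: [-2.7, 2.7], [-0.3, 1.91], [-1.27, 1.3], [0.12, 2.57], [-1.44, 4.58], [0.2, 2.03], [-3.05, 3.05]. Speed limits (rad/s): [2.79, 2.79, 3.14, 3.14, 3.14, 3.14, 3.14].

INTERFACE

Orientations are given as a unit quaternion [w, x, y, z].
In Python, from plant import ctrl gives the robot as it stands.
- The arm moves only by the tool advance, called as name(argument=value, ...) on one line, values as JSON. Schema: {"type":"object","properties":{"offsets":{"type":"string"},"grip_n":{"type":"number"},"only":{"type":"string"},"quiet":{"type":"boolean"},"lines":{"type":"string"}},"required":["offsets"],"additionalProperties":false}. offsets is a string of 1 to 20 rows, parted by semicolons, with the numbers parted by commas; each row has 5 numbers: dx, dy, dz in units of 20 mm, then a turn about the tool's z in rad, then the opening from 0.0 (shut) to 1.0 (fully open); each row shifts and turns the commanded pose from where the row before left it, along the tool's axes as they then stand; what a row does not reach is not made up. A row lasts 1/12 s, in which the tool goes at most 41.7 mm and 0.125 rad, less where a joint would pass 70% of its speed; a pose out of reach is approached as far as the arm can. The fingers move at their own pace and stop on an object; grip_n is the grip in N (left out, the last holds). Time passes only in rows, so rows that do not move let the fingers close. The tool returns the time, the measured TCP pose, the force, the opening and the grip force at its end. only (a regular expression) keeps the lines of the reply that match it, lines (a string "A,B") keeps lines A to B, and quiet returns only ok. Input that does not fit is refused with a message, and nothing moves.
- ctrl.sense(): the state, without advancing time (a new reading comes with each control period).
- ctrl.read_camera(name): name is "scene" or "top"; returns the picture (400x640x3 uint8, red, green, blue); there is no depth.
- ctrl.camera_params(name): a dict with "intrinsics" (3x3 intrinsics, pixels), "distortion" ([k1, k2, p1, p2, k3] as OpenCV has them; the pictures are not rectified), "world_to_cam" (4x4, takes a point from world to camera coordinates). Camera axes: x right, y up, looking along -z (the intrinsics and any distortion apply to the point x, -y, -z); pixel columns grow to the right and rows downward; lengths in mm; the calibration is good to about 2 mm. A picture is of the moment at which its call begins. camera_params takes no time and is no camera call.
- ctrl.hand_in(): hands the job in; it is judged then, once.
The state is a dict: "time_s": time; "joints": joint angles; "joint_vel": joint speeds; "effort": joint torques, N m; "tool_pos": TCP position; "orientation": TCP orientation; "ft_force": force on the tool from outside, world axes, zero at the start; "ft_torque": the same for the moment, N m; "opening": opening from 0.0 (shut) to 1.0 (fully open); "gripper_force": force on a finger pad.
Only numpy, scipy, OpenCV 4.12 (cv2) and the standard library are available. Lean on these libraries where they do the work, as an engineer would, in place of code of your own. Each camera call takes 0.05 s, during which the arm holds its last target. There are 200 camera calls.

## Working session

There is one attempt and no reset: what is moved stays moved. The work goes in short steps, Python scripts to look and compute and a tool call to move; the robot and the scene stay as the last step left them, time stands still between calls to the robot, and variables do not carry over. Pictures are saved under pics/ and viewed, at most 14 in all, crops included, and the job is handed in when it is done.

```bash
ls; mkdir -p pics; python3 - <<'E'
from plant import ctrl
import cv2
for n in("scene","top"):
    cv2.imwrite(f"pics/{n}0.png",ctrl.read_camera(n)[:,:,::-1]); print(n,ctrl.camera_params(n))
print(ctrl.sense())
E
```

```text
pics
plant.py
scene {'intrinsics': array([[448.97406421,   0.        , 320.9401278 ],
       [  0.        , 448.97406421, 193.78482591],
       [  0.        ,   0.        ,   1.        ]]), 'distortion': array([0.00089025, 0.        , 0.        , 0.        , 0.        ]), 'world_to_cam': array([[-4.42694862e-01, -8.96664689e-01, -3.70048760e-03,
         2.40844722e+02],
       [ 4.70369092e-01, -2.35736814e-01,  8.50400536e-01,
        -2.75523992e+02],
       [-7.63396474e-01,  3.74727353e-01,  5.26122833e-01,
        -1.04370415e+03],
       [ 0.00000000e+00,  0.00000000e+00,  0.00000000e+00,
         1.00000000e+00]])}
top {'intrinsics': array([[407.74620305,   0.        , 318.39504526],
       [  0.        , 407.74620305, 203.41031989],
       [  0.        ,   0.        ,   1.        ]]), 'distortion': array([-0.00482849,  0.        ,  0.        ,  0.        ,  0.        ]), 'world_to_cam': array([[-2.12344658e-02, -9.99661783e-01, -1.50138708e-02,
         2.82903429e+01],
       [ 9.89176169e-01, -2.31878153
[... 275 characters left out ...]
376,  0.0139859 ,  1.51292442, -0.00444256,
        1.31919032, -0.02717202]), 'joint_vel': array([ 1.08891748e-03, -3.59900663e-04, -4.21519365e-04, -5.25720198e-03,
       -3.00459654e-05, -6.21161381e-04,  7.77999807e-04]), 'effort': array([ 8.46314106e-04, -3.80852652e+01,  1.46671878e-01, -2.31240124e+01,
        1.22895525e-02,  8.10821832e-03,  8.15419583e-06]), 'tool_pos': array([ 143.79769093, -530.18193819,  230.31404562]), 'orientation': array([-1.05976876e-03,  9.91241166e-01,  1.32059837e-01, -1.64592134e-04]), 'ft_force': array([-0.32934547,  0.36331503, -0.89817191]), 'ft_torque': array([0.01895111, 0.01867077, 0.00040135]), 'gripper_force': 0.0, 'opening': 0.9972169037018398}
```
View pics/top0.png

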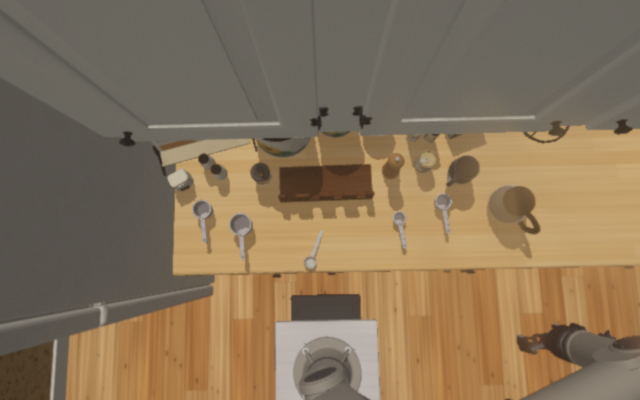

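View pics/scene0.png

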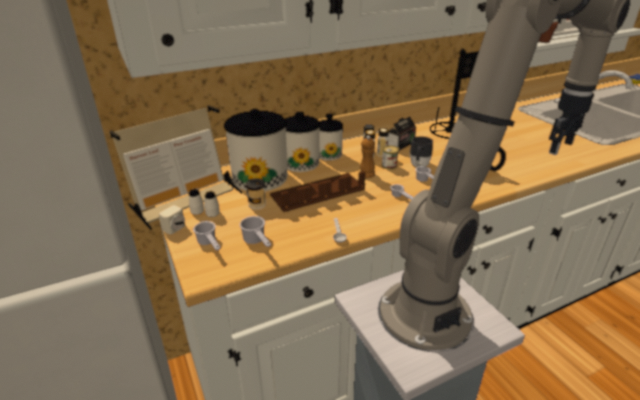

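Top view: the rack is at about (326,183), with cups at (203,209), (241,225), (399,218) and (443,202). The mill is at about (396,160) on the right (−y) and the jar at about (261,173) on the left. The scene view agrees. I'll enlarge crops to measure.

```bash
cat > h.py <<'E'
import numpy as np,cv2
from plant import ctrl
def ray(n,uv):
    p=ctrl.camera_params(n);K=p["intrinsics"];M=p["world_to_cam"]
    q=cv2.undistortPoints(np.array(uv,float).reshape(-1,1,2),K,p["distortion"]).reshape(-1,2)
    d=np.c_[q[:,0],-q[:,1],-np.ones(len(q))]@M[:3,:3]
    return -M[:3,:3].T@M[:3,3], d/np.linalg.norm(d,axis=1)[:,None]
def onz(n,uv,z):
    o,d=ray(n,uv); return o+d*((z-o[2])/d[:,2])[:,None]
def tri(a,b): # top px, scene px
    o1,d1=ray("top",[a]);o2,d2=ray("scene",[b]);d1,d2=d1[0],d2[0]
    s=np.linalg.lstsq(np.c_[d1,-d2],o2-o1,rcond=None)[0]
    p,q=o1+s[0]*d1,o2+s[1]*d2
    return (p+q)/2,np.linalg.norm(p-q)
def proj(n,P):
    p=ctrl.camera_params(n);M=p["world_to_cam"];c=np.atleast_2d(P)@M[:3,:3].T+M[:3,3]
    return cv2.projectPoints(np.c_[c[:,0],-c[:,1],-c[:,2]],np.zeros(3),np.zeros(3),p["intrinsics"],p["distortion"])[0].reshape(-1,2)
def crop(im,x0,y0,x1,y1,s,f):
    cv2.imwrite(f,cv2.resize(im[y0:y1,x0:x1],None,fx=s,fy=s,interpolation=cv2.INTER_CUBIC))
E
python3 - <<'E'
import cv2
from h import crop
t=cv2.imread("pics/top0.png");s=cv2.imread("pics/scene0.png")
crop(t,185,140,385,280,4,"pics/tA.png");crop(t,300,140,470,280,4,"pics/tB.png")
crop(s,180,110,380,260,4,"pics/sA.png");crop(s,320,110,520,260,4,"pics/sB.png")
E
```

View pics/tA.png

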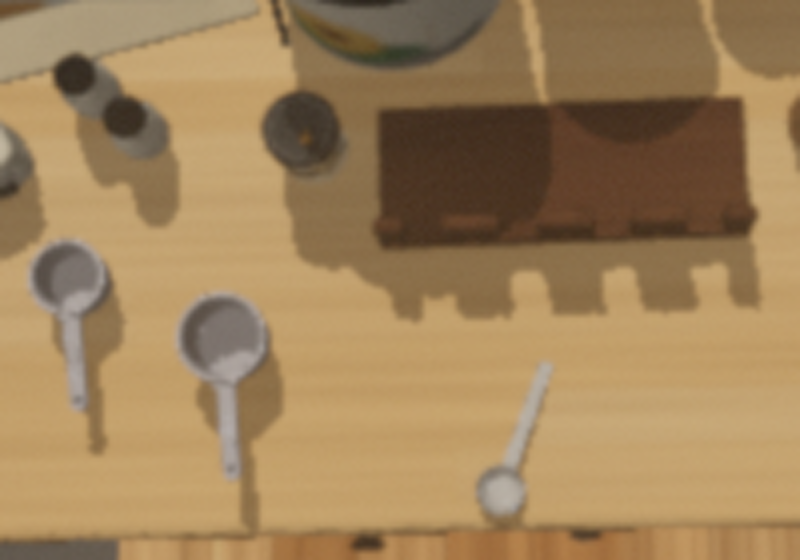

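View pics/tB.png

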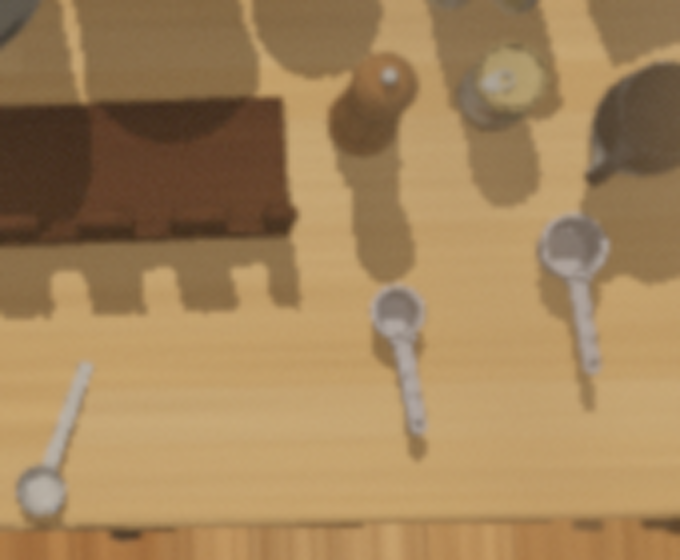

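View pics/sA.png

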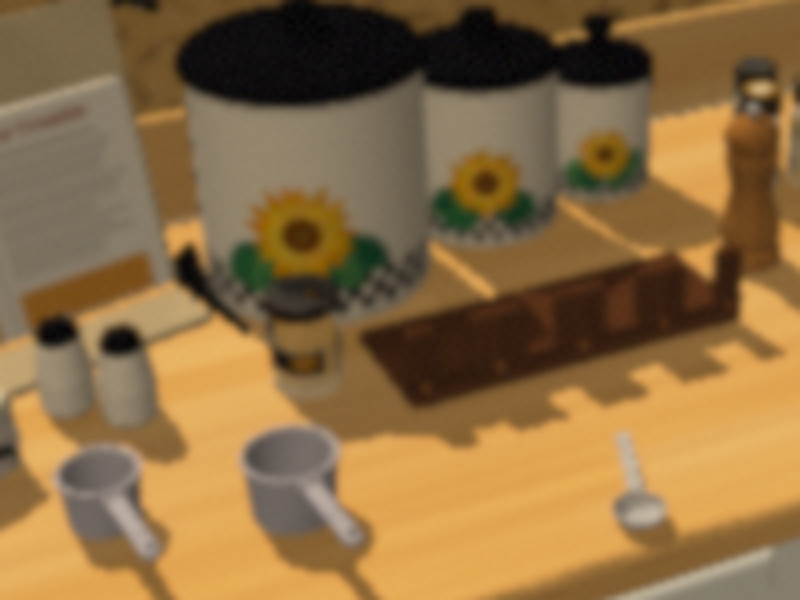

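View pics/sB.png

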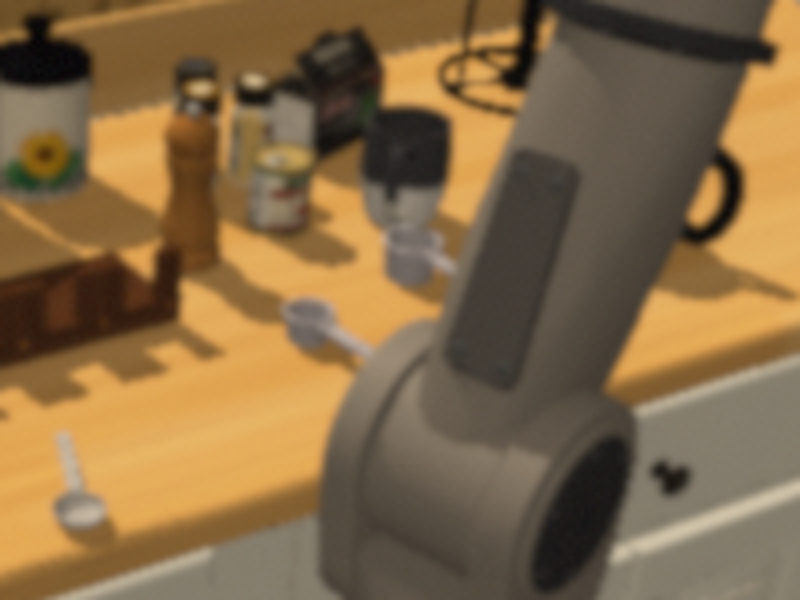

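Crops, giving cup rims in full-image pixels. Left of the rack:
- Cup_3 is at about (202,209) and cup_4 at about (241,225).
- The jar is at about (260,173).

Right of the rack:
- Cup_1 is at about (399.5,218) and cup_2 at about (443,202).
- The mill is at about (394,163).

So the order along the rack goes from cup_1 at −y to cup_4 at +y. Next I'll measure with masks.

```bash
cat > meas.py <<'E'
from h import *
import sys
im=cv2.imread(sys.argv[1] if len(sys.argv)>1 else "pics/top0.png");hsv=cv2.cvtColor(im,cv2.COLOR_BGR2HSV)
H={1:27,2:35,3:42,4:50};D={1:40,2:49,3:58,4:68}
roi={3:(188,195,215,245),4:(225,208,255,263),1:(390,208,410,252),2:(432,190,455,237)}
for c,(x0,y0,x1,y1) in roi.items():
    m=np.zeros(im.shape[:2],np.uint8);m[y0:y1,x0:x1]=((hsv[y0:y1,x0:x1,1]<75)*255)
    n,l,st,_=cv2.connectedComponentsWithStats(m);k=1+np.argmax(st[1:,4]);m=np.uint8(l==k)
    ys,xs=np.nonzero(m)
    rows=np.bincount(ys,minlength=400); top=ys.min();wd=rows.max()
    # bowl: fit circle to contour of filled upper part
    dpx=D[c]*407.7/(1252-H[c])
    hand=[(xs[ys==y].mean(),y) for y in range(int(top+dpx+4),ys.max())]
    cnt=max(cv2.findContours(m,0,cv2.CHAIN_APPROX_NONE)[0],key=len).reshape(-1,2)
    up=cnt[cnt[:,1]<top+dpx*.8]
    A=np.c_[up*2,np.ones(len(up))];s=np.linalg.lstsq(A.astype(float),(up**2).sum(1).astype(float),rcond=None)[0]
    r=np.sqrt(s[2]+s[0]**2+s[1]**2)
    h=onz("top",hand,H[c]-3);C=onz("top",[s[:2]],H[c])[0]
    vx,vy,x0_,y0_=cv2.fitLine(h[:,:2].astype(np.float32),2,0,.01,.01).ravel()
    if vx<0: vx,vy=-vx,-vy
    end=onz("top",[(hand[-1][0],ys.max()+.5)],H[c]-3)[0]
    a=np.arctan2(C[1]-h[:,1].mean(),C[0]-h[:,0].mean())
    print(c,"px",s[:2].round(1),"r",r.round(1),"exp",round(dpx/2,1),"bowl",C.round(1),"end",end.round(1),"yaw line",np.arctan2(vy,vx).round(3),"yaw bowl-handle",a.round(3),"len",np.linalg.norm(C-end).round(1),"exp",D[c]/2+78)
E
python3 meas.py; python3 - <<'E'
from h import *
im=cv2.imread("pics/top0.png");hsv=cv2.cvtColor(im,cv2.COLOR_BGR2HSV)
m=((hsv[...,2]<125)&(hsv[...,1]>100)).astype(np.uint8);m[:, :277]=0;m[:,377:]=0;m[:160]=0;m[206:]=0
n,l,st,_=cv2.connectedComponentsWithStats(m);k=1+np.argmax(st[1:,4]);m=np.uint8(l==k)*255
cv2.imwrite("pics/m.png",m)
ys,xs=np.nonzero(m);print(st[k])
back=np.array([(x,ys[xs==x].min()) for x in range(283,368)]);front=np.array([(x,ys[xs==x].max()) for x in range(283,368)])
for nme,e,z in(("back",back,16),("front",front,72)):
    p=onz("top",e,z);f=np.polyfit(p[:,1],p[:,0],1);print(nme,f,np.arctan(-f[0]))
for y in range(172,203,2): print(y,xs[ys==y].min(),xs[ys==y].max(),onz("top",[(xs[ys==y].min()-.5,y),(xs[ys==y].max()+.5,y)],16)[:,:2].round(0).tolist())
s=cv2.imread("pics/scene0.png")
crop(im,270,155,385,215,7,"pics/rk.png")
crop(s,260,165,380,220,6,"pics/rs.png")
E
```

```text
3 px [201.5 209.3] r 9.7 exp 9.8 bowl [506.9 386.7  42. ] end [402.1 376.1  39. ] yaw line 0.125 yaw bowl-handle 0.1 len 105.3 exp 107.0
4 px [240.  224.1] r 11.2 exp 11.5 bowl [456.5 262.6  50. ] end [346.7 254.8  47. ] yaw line 0.087 yaw bowl-handle 0.07 len 110.1 exp 112.0
1 px [398.9 217.3] r 6.2 exp 6.7 bowl [ 468.9 -237.3   27. ] end [ 370.4 -248.7   24. ] yaw line 0.135 yaw bowl-handle 0.129 len 99.3 exp 98.0
2 px [442.8 201.3] r 8.2 exp 8.2 bowl [ 515.6 -376.7   35. ] end [ 413.8 -385.5   32. ] yaw line 0.088 yaw bowl-handle 0.099 len 102.1 exp 102.5
[ 278  164   96   39 3357]
back [-5.29159197e-03  6.46995637e+02] 0.005291542578789045
front [-1.39100348e-02  5.21691936e+02] 0.01390913779495775
172 279 370 [[627.0, 145.0], [620.0, -154.0]]
174 279 370 [[621.0, 145.0], [613.0, -154.0]]
176 279 370 [[614.0, 145.0], [607.0, -154.0]]
178 279 370 [[607.0, 145.0], [600.0, -154.0]]
180 279 370 [[601.0, 145.0], [594.0, -153.0]]
182 279 370 [[594.0, 145.0], [587.0, -153.0]]
184 279 370 [[588.0, 145.0], [580.0, -153.0]]
186 279 370 [[581.0, 145.0], [574.0, -153.0]]
188 279 371 [[574.0, 145.0], [567.0, -156.0]]
190 279 371 [[568.0, 145.0], [561.0, -155.0]]
192 280 373 [[561.0, 142.0], [554.0, -162.0]]
194 279 373 [[555.0, 145.0], [547.0, -161.0]]
196 278 372 [[548.0, 149.0], [541.0, -158.0]]
198 278 371 [[542.0, 149.0], [534.0, -154.0]]
200 279 348 [[535.0, 146.0], [530.0, -80.0]]
202 280 292 [[528.0, 142.0], [527.0, 100.0]]
```

View pics/rk.png

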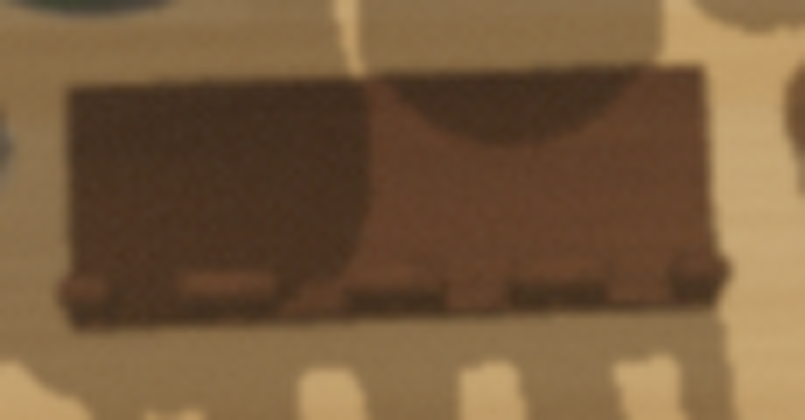

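View pics/rs.png

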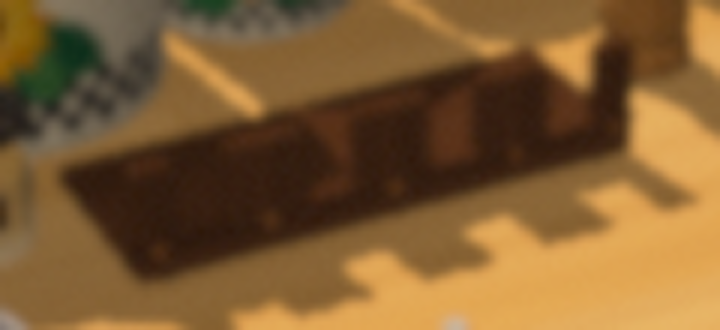

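Enlarged rack. In the top crop (×7, offset 270,155) the notches are centred near columns 142, 311, 476 and 640 at row ~285, and the front bottom edge runs from (75,325) to (717,303). In the scene crop (×6, offset 260,165) the board corners are at (65,178), (148,278), (628,150) and (527,48). I'll triangulate these and the cup rims and tips.

```bash
python3 - <<'E'
from h import *
f=lambda u,s,o:((u[0]+.5)/s-.5+o[0],(u[1]+.5)/s-.5+o[1])
R=lambda u:f(u,7,(270,155));S=lambda u:f(u,6,(260,165));A=lambda u:f(u,4,(185,140));B=lambda u:f(u,4,(300,140));SA=lambda u:f(u,4,(180,110));SB=lambda u:f(u,4,(320,110))
for n,a,b in [("backR",R((703,67)),S((527,48))),("frontR0",R((717,303)),S((628,150))),("frontL0",R((75,325)),S((148,278))),("backL",R((70,90)),S((65,178))),
 ("c3 rim",A((68,277)),SA((98,470))),("c3tip",A((78,405)),SA((150,555))),("c4rim",A((222,338)),SA((291,458))),("c4tip",A((233,474)),SA((354,540))),
 ("c1rim",B((397,312)),SB((308,310))),("c2rim",B((573,247)),SB((412,240))),("postR top",R((715,270)),S((612,42))),
 ("mill",B((382,80)),SA((752,125))),("jar",A((303,130)),SA((303,292)))]:
    p,e=tri(a,b);print(n,p.round(1),e.round(1))
print("notch z72",onz("top",[R(u) for u in((142,290),(311,288),(476,285),(640,282))],72).round(1).tolist())
print("front z0",onz("top",[R(u) for u in((75,325),(717,303))],0).round(1).tolist(),"back z16",onz("top",[R(u) for u in((70,90),(703,67))],16).round(1).tolist())
print("mill base/jar",onz("top",[A((303,130))],82).round(0),onz("top",[B((388,75))],150).round(0))
E
```

```text
backR [ 647.1 -154.9   11.4] 1.0
frontR0 [ 5.371e+02 -1.585e+02 -3.000e-01] 1.5
frontL0 [531.4 137.5   6.2] 7.5
backL [643.8 139.7   5.4] 5.9
c3 rim [508.2 386.1  39.6] 2.1
c3tip [407.  377.6  33. ] 3.2
c4rim [456.1 261.8  43.7] 3.8
c4tip [350.5 253.5  41.6] 2.6
c1rim [ 467.3 -238.4   25.2] 2.5
c2rim [ 514.9 -378.5   33. ] 2.7
postR top [ 541.6 -148.7   69. ] 1.1
mill [ 629.3 -218.   128.7] 5.4
jar [613.7 193.7  79.2] 1.2
notch z72 [[537.9, 104.1, 72.0], [537.0, 29.4, 72.0], [536.6, -43.4, 72.0], [536.2, -115.6, 72.0]]
front z0 [[534.1, 141.5, 0.0], [537.4, -157.9, 0.0]] back z16 [[642.6, 141.3, 16.0], [646.3, -153.9, 16.0]]
mill base/jar [[613. 194.  82.]] [[ 629. -216.  150.]]
```

Triangulated heights and positions agree: rack origin about (540,−6.5), yaw about 0.01. I'll write a helper that converts a world target into tool-axis deltas, then go to cup_1.

```bash
cat > go.py <<'E'
# usage: go.py x y z yaw ... : turn first, then shifts in the turned tool axes; chained waypoints
import sys,numpy as np
from plant import ctrl
from scipy.spatial.transform import Rotation as R
s=ctrl.sense();w,x,y,z=s["orientation"];M=R.from_quat([x,y,z,w]).as_matrix()
yaw=np.arctan2(M[1,0],M[0,0]);p=np.array(s["tool_pos"])
print("t",round(s["time_s"],2),"tcp",p.round(1),"yaw",yaw.round(3),"tilt",np.degrees(np.arccos(-M[2,2])).round(2),"f",s["ft_force"].round(1),"open",round(s["opening"],3),"grip",s["gripper_force"])
v=list(map(float,sys.argv[1:]))
for i in range(0,len(v),4):
    q=np.array(v[i:i+3]);a=v[i+3];T=np.array([[np.cos(a),np.sin(a),0],[np.sin(a),-np.cos(a),0],[0,0,-1]])
    d=T.T@(q-p);print("turn",round(yaw-a,3),"d",d.round(1));p,yaw=q,a
E
python3 go.py 397 -246 130 .132 397 -246 3 .132
```

```text
t 0.1 tcp [ 143.8 -530.2  230.3] yaw 0.265 tilt 0.12 f [-0.3  0.4 -0.9] open 0.997 grip 0.0
turn 0.133 d [ 288.4 -248.4  100.3]
turn 0.0 d [  0.   0. 127.]
```

The manual's scale: shifts go in units of 20 mm. Converting my numbers, 26 mm is 1.3, -23 mm is -1.15.

advance(offsets="0,0,0,0.1,0.7;0,0,0,0.033,0.7;1.3,-1.15,0,0,0.7;1.3,-1.15,0,0,0.7;1.3,-1.15,0,0,0.7;1.3,-1.15,0,0,0.7;1.3,-1.15,0,0,0.7;1.3,-1.15,0,0,0.7;1.3,-1.15,0.5,0,0.7;1.3,-1.15,1,0,0.7;1.3,-1.15,1,0,0.7;1.3,-1,1,0,0.7;0.9,-0.7,1,0,0.7;0.5,-0.35,0.5,0,0.7;0,0,0,0,0.7;0,0,0,0,0.7", grip_n=100)

```text
time_s: 1.43
tool_pos: [396.3, -246.7, 130.7]
orientation: [-0.0, 0.998, 0.067, -0.001]
ft_force: [0.2, -0.4, 0.1]
opening: 0.702
gripper_force: 0.0
```

```bash
python3 go.py 397 -246 3 .132
```

```text
t 1.43 tcp [ 396.3 -246.7  130.7] yaw 0.134 tilt 0.13 f [ 0.2 -0.4  0.1] open 0.702 grip 0.0
turn 0.002 d [  0.8  -0.6 127.7]
```

Converted, 30 mm is 1.5, 20 mm is 1.

advance(offsets="0.05,0,1.5,0,0.7;0,0,1.5,0,0.7;0,0,1.5,0,0.7;0,0,1,0,0.7;0,0,0.5,0,0.7;0,0,0.3,0,0.7;0,0,0,0,0.7;0,0,0,0,0.4;0,0,0,0,0;0,0,0,0,0;0,0,0,0,0;0,0,0,0,0;0,0,0,0,0;0,0,0,0,0")

```text
time_s: 2.6
tool_pos: [398.5, -247.4, 5.9]
orientation: [0.001, 0.998, 0.066, 0.001]
ft_force: [-0.8, 0.3, 1.9]
opening: 0.13
gripper_force: 97.6
```

```bash
python3 go.py
```

```text
t 2.6 tcp [ 398.5 -247.4    5.9] yaw 0.132 tilt 0.09 f [-0.8  0.3  1.9] open 0.13 grip 97.57536292076111
```

Converted, -20 mm is -1, -5 mm is -0.25.

advance(offsets="0,0,-0.25,0,0;0,0,-0.75,0,0;0,0,-1.25,0,0;0,0,-1.5,0,0;0,0,-1,0,0;0,0,0,0.06,0;0,0,0,0.06,0;0,0,0,0,0")

```text
time_s: 3.27
tool_pos: [397.5, -246.7, 100.6]
orientation: [-0.0, 1.0, 0.006, -0.0]
ft_force: [-0.1, 0.5, -0.5]
opening: 0.133
gripper_force: 97.5
```

```bash
python3 go.py 480 -117.8 100 .01 509 -117.8 100 .01 509 -117.8 22 .01
python3 - <<'E'
from h import *
import cv2
t=ctrl.read_camera("scene")[:,:,::-1];cv2.imwrite("pics/s1.png",t);crop(t,260,90,460,240,4,"pics/s1c.png")
E
```

```text
t 3.27 tcp [ 397.5 -246.7  100.6] yaw 0.011 tilt 0.02 f [-0.1  0.5 -0.5] open 0.133 grip 97.4915599822998
turn 0.001 d [  83.8 -128.1    0.6]
turn 0.0 d [29.   0.3  0. ]
turn 0.0 d [ 0.  0. 78.]
```

View pics/s1c.png

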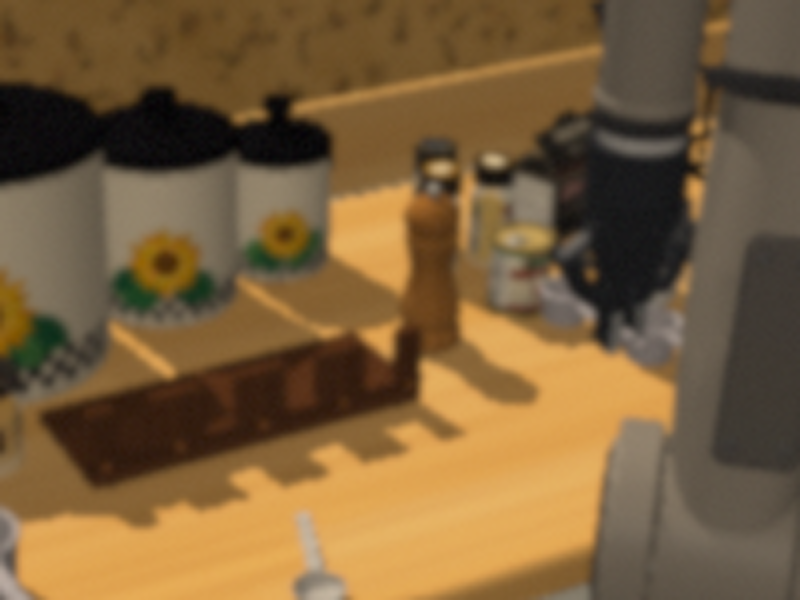

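Cup_1 is held at about (565,300) in the crop, and the rack, mill and jar are undisturbed. I'll carry it above its notch.

advance(offsets="0.8,-1.3,0,0,0;1,-1.6,0,0,0;1,-1.6,0,0,0;0.9,-1.3,0,0,0;0.5,-0.6,0,0,0;0.75,0,0,0,0;0.7,0,0,0,0;0,0,0,0,0;0,0,0,0,0")

```text
time_s: 4.07
tool_pos: [508.9, -117.3, 99.5]
orientation: [-0.0, 1.0, 0.007, -0.001]
ft_force: [-1.1, 0.3, -0.7]
opening: 0.129
gripper_force: 97.6
```

```bash
python3 go.py 509 -117.8 100 .01 509 -117.8 22 .01
python3 - <<'E'
from h import *
t=ctrl.read_camera("top")[:,:,::-1];cv2.imwrite("pics/t1.png",t);crop(t,270,140,430,240,5,"pics/t1c.png")
E
```

```text
t 4.07 tcp [ 508.9 -117.3   99.5] yaw 0.013 tilt 0.12 f [-1.1  0.3 -0.7] open 0.129 grip 97.59730339050293
turn 0.003 d [ 0.1  0.5 -0.5]
turn 0.0 d [ 0.  0. 78.]
```

View pics/t1c.png

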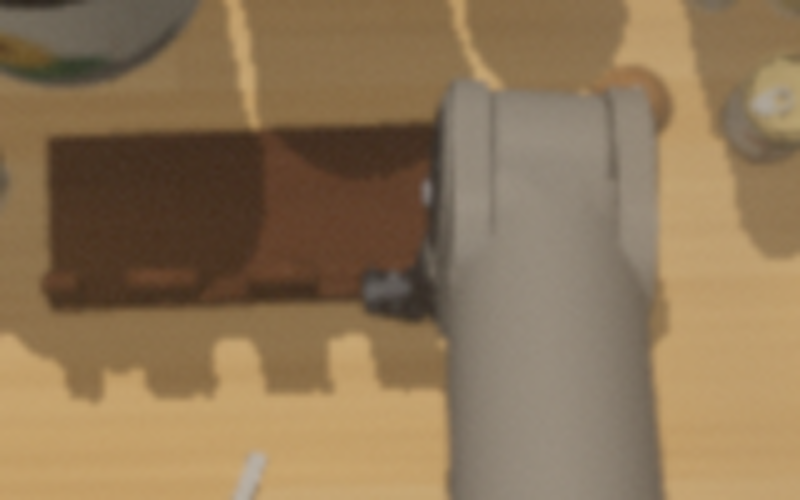

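The arm hides the notch from above, so I'll lower with force checks.

advance(offsets="0,0,0.75,0,0;0,0,0.75,0,0;0,0,0.5,0,0;0,0,0.4,0,0;0,0,0.25,0,0;0,0,0,0,0")

```text
time_s: 4.62
tool_pos: [508.1, -117.7, 46.2]
orientation: [-0.0, 1.0, 0.006, -0.001]
ft_force: [-0.1, 0.3, -0.9]
opening: 0.129
gripper_force: 97.6
```

```bash
python3 go.py
```

```text
t 4.62 tcp [ 508.1 -117.7   46.2] yaw 0.012 tilt 0.15 f [-0.1  0.3 -0.9] open 0.129 grip 97.59716033935547
```

advance(offsets="0,0,0.5,0,0;0,0,0.3,0,0;0,0,0.2,0,0;0,0,0,0,0")

```text
time_s: 4.95
tool_pos: [508.5, -117.5, 26.3]
orientation: [-0.0, 1.0, 0.006, -0.001]
ft_force: [0.1, 0.4, -0.0]
opening: 0.128
gripper_force: 97.6
```

```bash
python3 go.py 509 -117.8 22 .01
```

```text
t 4.95 tcp [ 508.5 -117.5   26.3] yaw 0.012 tilt 0.12 f [ 0.1  0.4 -0. ] open 0.128 grip 97.59562611579895
turn 0.002 d [0.5 0.3 4.3]
```

Converted, 2 mm is 0.1, 1 mm is 0.05.

advance(offsets="0,0,0.1,0,0;0,0,0.1,0,0;0,0,0.05,0,0;0,0,0,0,0")

```text
time_s: 5.28
tool_pos: [509.6, -117.7, 22.5]
orientation: [0.0, 1.0, 0.006, 0.0]
ft_force: [-1.8, 0.8, 0.7]
opening: 0.13
gripper_force: 97.9
```

```bash
python3 go.py
```

```text
t 5.28 tcp [ 509.6 -117.7   22.5] yaw 0.012 tilt 0.03 f [-1.8  0.8  0.7] open 0.13 grip 97.8617012500763
```

Converted, 0.5 mm is 0.025, -30 mm is -1.5.

advance(offsets="0,0,0.025,0,0.2;0,0,0,0,0.3;0,0,0,0,0.45;0,0,0,0,0.45;0,0,0,0,0.45;0,0,-0.75,0,0.45;0,0,-1.5,0,0.5;0,0,-1.5,0,0.7;0,0,-1.5,0,0.7;0,0,-1.25,0,0.7;0,0,0,0,0.7")

```text
time_s: 6.2
tool_pos: [513.6, -118.2, 157.8]
orientation: [0.001, 1.0, 0.006, 0.006]
ft_force: [1.3, -0.5, 0.9]
opening: 0.696
gripper_force: 0.0
```

```bash
python3 go.py 439.5 -384 130 .093 439.5 -384 3 .093
python3 - <<'E'
from h import *
t=ctrl.read_camera("scene")[:,:,::-1];cv2.imwrite("pics/s2.png",t);crop(t,260,110,460,240,4,"pics/s2c.png")
E
```

```text
t 6.2 tcp [ 513.6 -118.2  157.8] yaw 0.012 tilt 0.69 f [ 1.3 -0.5  0.9] open 0.696 grip 0.0
turn -0.081 d [-98.4 257.7  27.8]
turn 0.0 d [  0.   0. 127.]
```

View pics/s2c.png

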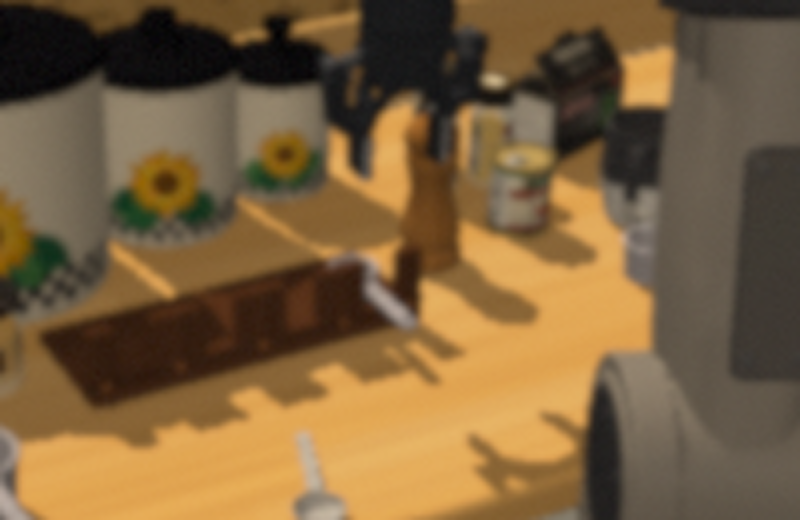

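Cup_1 sits in the end notch by the mill, with its handle coming out at crop (390,300). Cup_2 next.

Converted, 26 mm is 1.3, -10 mm is -0.5.

advance(offsets="0,0,0,-0.08,0.7;-0.5,1.3,0,0,0.7;-0.5,1.3,0,0,0.7;-0.5,1.3,0,0,0.7;-0.5,1.3,0,0,0.7;-0.5,1.3,0,0,0.7;-0.5,1.3,0,0,0.7;-0.5,1.3,0.25,0,0.7;-0.5,1.3,0.25,0,0.7;-0.5,1.3,0.25,0,0.7;-0.4,1,0.25,0,0.7;0,0.2,0.4,0,0.7;0,0,0,0,0.7;0,0,0,0,0.7")

```text
time_s: 7.42
tool_pos: [435.1, -381.5, 122.1]
orientation: [-0.002, 0.999, 0.046, -0.001]
ft_force: [-0.3, 0.1, 0.6]
opening: 0.703
gripper_force: 0.0
```

```bash
python3 go.py 439.5 -384 3 .093
```

```text
t 7.42 tcp [ 435.1 -381.5  122.1] yaw 0.093 tilt 0.24 f [-0.3  0.1  0.6] open 0.703 grip 0.0
turn -0.0 d [  4.1   2.9 119.1]
```

advance(offsets="0.2,0.15,1.25,0,0.7;0,0,1.5,0,0.7;0,0,1.25,0,0.7;0,0,0.75,0,0.7;0,0,0.5,0,0.7;0,0,0.2,0,0.7;0,0,0,0,0.7;0,0,0,0,0.4;0,0,0,0,0;0,0,0,0,0;0,0,0,0,0;0,0,0,0,0;0,0,0,0,0;0,0,0,0,0")

```text
time_s: 8.58
tool_pos: [440.0, -386.8, 15.5]
orientation: [0.001, 0.999, 0.046, 0.001]
ft_force: [-0.6, -1.1, 3.0]
opening: 0.125
gripper_force: 97.8
```

```bash
python3 go.py 439.5 -384 115 .01 480 -43.5 115 .01 508.3 -43.5 115 .01
```

```text
t 8.58 tcp [ 440.  -386.8   15.5] yaw 0.092 tilt 0.09 f [-0.6 -1.1  3. ] open 0.125 grip 97.75938391685486
turn 0.082 d [ -0.5  -2.8 -99.5]
turn 0.0 d [  43.9 -340.1    0. ]
turn 0.0 d [28.3  0.3  0. ]
```

Converted, -15 mm is -0.75, -30 mm is -1.5.

advance(offsets="0,0,-0.25,0,0;0,0,-1,0,0;0,0,-1.5,0,0;0,0,-1.5,0,0;0,0,-1,0,0;0,0,0,0.082,0;0,-0.75,0,0,0;0,-1.4,0,0,0;0,-1.4,0,0,0;0,-1.4,0,0,0;0,-1.4,0,0,0;0,-1.4,0,0,0;0,-1.4,0,0,0;0,-1.4,0,0,0;0.5,-1.4,0,0,0;0.7,-1.4,0,0,0;0.7,-1.4,0,0,0;0.7,-1.4,0,0,0;0.7,-0.75,0,0,0;0,0,0,0,0")

```text
time_s: 10.25
tool_pos: [504.6, -41.1, 120.1]
orientation: [-0.002, 1.0, 0.009, 0.001]
ft_force: [0.8, 0.7, -0.8]
opening: 0.125
gripper_force: 97.8
```

```bash
python3 go.py 508.3 -43.5 120 .01 508.3 -43.5 31.5 .01
```

```text
t 10.25 tcp [504.6 -41.1 120.1] yaw 0.019 tilt 0.28 f [ 0.8  0.7 -0.8] open 0.125 grip 97.79547572135925
turn 0.009 d [3.7 2.4 0.1]
turn 0.0 d [ 0.   0.  88.5]
```

Converted, 15 mm is 0.75, 10 mm is 0.5.

advance(offsets="0.2,0.1,0,0.01,0;0,0,0.25,0,0;0,0,0.75,0,0;0,0,0.75,0,0;0,0,0.5,0,0;0,0,0.25,0,0;0,0,0,0,0")

```text
time_s: 10.83
tool_pos: [504.7, -50.6, 68.3]
orientation: [0.0, 1.0, -0.001, -0.002]
ft_force: [-0.1, 0.2, -1.4]
opening: 0.13
gripper_force: 97.8
```

```bash
python3 go.py 508.3 -43.5 31.5 .01
```

```text
t 10.83 tcp [504.7 -50.6  68.3] yaw -0.002 tilt 0.21 f [-0.1  0.2 -1.4] open 0.13 grip 97.79402732849121
turn -0.012 d [ 3.7 -7.  36.8]
```

advance(offsets="0,0,0.5,0,0;0,0,0.5,0,0;0,0,0.25,0,0;0,0,0.15,0,0;0,0,0,0,0")

```text
time_s: 11.25
tool_pos: [505.6, -49.4, 40.9]
orientation: [-0.0, 1.0, -0.0, -0.001]
ft_force: [-0.9, -0.2, -0.8]
opening: 0.131
gripper_force: 97.8
```

```bash
python3 go.py 508.3 -43.5 31.5 .01
```

```text
t 11.25 tcp [505.6 -49.4  40.9] yaw -0.0 tilt 0.1 f [-0.9 -0.2 -0.8] open 0.131 grip 97.79460310935974
turn -0.01 d [ 2.7 -5.9  9.4]
```

The y drifted because the arm was still settling, but it isn't touching anything. Correcting before seating.

Converted, -4 mm is -0.2, 3 mm is 0.15.

advance(offsets="0.15,-0.2,0,-0.01,0;0,-0.1,0,0,0;0,0,0,0,0;0,0,0,0,0;0,0,0,0,0")

```text
time_s: 11.67
tool_pos: [509.5, -43.5, 42.0]
orientation: [0.0, 1.0, 0.005, 0.0]
ft_force: [-0.7, 0.1, -0.8]
opening: 0.129
gripper_force: 97.8
```

```bash
python3 go.py 508.3 -43.5 31.5 .01
```

```text
t 11.67 tcp [509.5 -43.5  42. ] yaw 0.01 tilt 0.03 f [-0.7  0.1 -0.8] open 0.129 grip 97.80224919319153
turn 0.0 d [-1.2  0.  10.5]
```

advance(offsets="0,0,0.2,0,0;0,0,0.1,0,0;0,0,0.1,0,0;0,0,0,0,0;0,0,0,0,0")

```text
time_s: 12.08
tool_pos: [509.1, -43.6, 33.5]
orientation: [-0.0, 1.0, 0.005, -0.0]
ft_force: [-0.1, 0.8, 0.1]
opening: 0.126
gripper_force: 97.8
```

```bash
python3 go.py 508.3 -43.5 31.5 .01
```

```text
t 12.08 tcp [509.1 -43.6  33.5] yaw 0.01 tilt 0.04 f [-0.1  0.8  0.1] open 0.126 grip 97.80216336250305
turn -0.0 d [-0.8 -0.1  2. ]
```

Converted, -30 mm is -1.5, -20 mm is -1.

advance(offsets="0,0,0.075,0,0;0,0,0.025,0,0;0,0,0,0,0;0,0,0,0,0.2;0,0,0,0,0.3;0,0,0,0,0.45;0,0,0,0,0.45;0,0,0,0,0.45;0,0,-0.75,0,0.45;0,0,-1.5,0,0.5;0,0,-1.5,0,0.7;0,0,-1.5,0,0.7;0,0,-1,0,0.7;0,0,0,0,0.7;0,0,0,0,0.7")

```text
time_s: 13.33
tool_pos: [510.3, -43.5, 158.1]
orientation: [0.0, 1.0, 0.005, 0.002]
ft_force: [0.1, 0.4, -0.4]
opening: 0.698
gripper_force: 0.0
```

```bash
python3 go.py 428 378 140 .112 428 378 21 .112
```

```text
t 13.33 tcp [510.3 -43.5 158.1] yaw 0.01 tilt 0.19 f [ 0.1  0.4 -0.4] open 0.698 grip 0.0
turn -0.102 d [ -34.7 -428.1   18.1]
turn 0.0 d [  0.   0. 119.]
```

Converted, -28 mm is -1.4, -5 mm is -0.25.

advance(offsets="0,0,0,-0.1,0.7;-0.1,-1.4,0,0,0.7;-0.1,-1.5,0,0,0.7;-0.1,-1.5,0,0,0.7;-0.1,-1.5,0,0,0.7;-0.1,-1.5,0,0,0.7;-0.15,-1.5,0,0,0.7;-0.15,-1.5,0,0,0.7;-0.15,-1.5,0,0,0.7;-0.15,-1.5,0,0,0.7;-0.15,-1.5,0,0,0.7;-0.15,-1.5,0,0,0.7;-0.15,-1.5,0,0,0.7;-0.1,-1.5,0,0,0.7;-0.1,-1.25,0.4,0,0.7;0,-0.5,0.5,0,0.7;0,-0.25,0,0,0.7;0,0,0,0,0.7;0,0,0,0,0.7;0,0,0,0,0.7")

```text
time_s: 15.0
tool_pos: [429.0, 375.8, 138.6]
orientation: [0.001, 0.999, 0.053, 0.0]
ft_force: [0.5, 0.6, 0.8]
opening: 0.697
gripper_force: 0.0
```

```bash
python3 go.py 428 378 21 .112
python3 - <<'E'
from h import *
t=ctrl.read_camera("top")[:,:,::-1];cv2.imwrite("pics/t3.png",t);crop(t,250,140,420,240,4,"pics/t3c.png")
E
```

```text
t 15.0 tcp [429.  375.8 138.6] yaw 0.107 tilt 0.11 f [0.5 0.6 0.8] open 0.697 grip 0.0
turn -0.005 d [ -0.7  -2.3 117.6]
```

View pics/t3c.png

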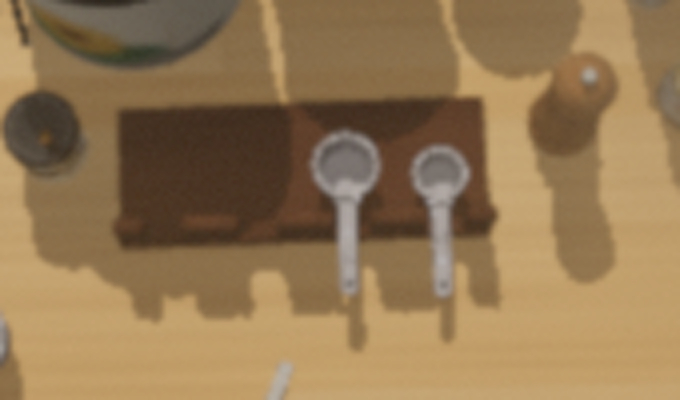

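Both cups are seated: cup_1's rim is at crop (440,173) and cup_2's at (346,165), with their handles through the right-hand two notches. The mill and jar haven't moved. Now cup_3.

advance(offsets="-0.05,-0.1,1.25,0,0.7;0,0,1.5,0,0.7;0,0,1.25,0,0.7;0,0,0.75,0,0.7;0,0,0.6,0,0.7;0,0,0.4,0,0.7;0,0,0,0,0.7;0,0,0,0,0.4;0,0,0,0,0;0,0,0,0,0;0,0,0,0,0;0,0,0,0,0;0,0,0,0,0;0,0,0,0,0")

```text
time_s: 16.22
tool_pos: [426.7, 380.6, 24.5]
orientation: [-0.001, 0.998, 0.055, 0.001]
ft_force: [-0.4, -0.1, 3.1]
opening: 0.124
gripper_force: 97.5
```

```bash
python3 go.py 428 378 125 .01 470 30.5 125 .01 507.6 30.5 125 .01
```

```text
t 16.22 tcp [426.7 380.6  24.5] yaw 0.11 tilt 0.09 f [-0.4 -0.1  3.1] open 0.124 grip 97.50878691673279
turn 0.1 d [   1.2    2.6 -100.5]
turn 0.0 d [ 38.5 347.9   0. ]
turn 0.0 d [37.6  0.4  0. ]
```

advance(offsets="0,0,-0.25,0,0;0,0,-1,0,0;0,0,-1.5,0,0;0,0,-1.5,0,0;0,0,-1,0,0;0,0,0,0.1,0;0,0.75,0,0,0;0,1.4,0,0,0;0,1.4,0,0,0;0,1.4,0,0,0;0,1.4,0,0,0;0,1.4,0,0,0;0,1.4,0,0,0;0,1.4,0,0,0;0,1.4,0,0,0;0,1.4,0,0,0;0,1.4,0,0,0;0,1.4,0,0,0;0,1,0,0,0;0,0,0,0,0")

```text
time_s: 17.88
tool_pos: [428.9, 31.0, 128.3]
orientation: [0.002, 1.0, 0.001, -0.001]
ft_force: [-0.5, -0.2, -1.0]
opening: 0.127
gripper_force: 97.6
```

advance(offsets="0.75,0,0,0,0;0.75,0,0,0,0;0.75,0,0,0,0;0.75,0,0,0,0;0.5,0,0,0,0;0,0,0,0,0;0,0,0,0,0;0,0,0,0,0")

```text
time_s: 18.55
tool_pos: [498.5, 38.1, 128.4]
orientation: [-0.0, 1.0, 0.005, -0.001]
ft_force: [0.3, -0.2, -1.4]
opening: 0.13
gripper_force: 97.7
```

```bash
python3 go.py 507.6 30.5 130 .01 507.6 30.5 40.5 .01
```

```text
t 18.55 tcp [498.5  38.1 128.4] yaw 0.011 tilt 0.12 f [ 0.3 -0.2 -1.4] open 0.13 grip 97.66417264938354
turn 0.001 d [ 9.   7.7 -1.6]
turn 0.0 d [ 0.   0.  89.5]
```

advance(offsets="0.45,0.375,0,0,0;0,0,0,0,0;0,0,0,0,0;0,0,0,0,0")

```text
time_s: 18.88
tool_pos: [508.7, 30.0, 128.8]
orientation: [0.0, 1.0, 0.005, -0.0]
ft_force: [-0.0, 0.5, -1.9]
opening: 0.125
gripper_force: 97.7
```

```bash
python3 go.py 507.6 30.5 40.5 .01
```

```text
t 18.88 tcp [508.7  30.  128.8] yaw 0.009 tilt 0.02 f [-0.   0.5 -1.9] open 0.125 grip 97.66323924064636
turn -0.001 d [-1.1 -0.6 88.3]
```

advance(offsets="0,0,0.5,0,0;0,0,1,0,0;0,0,0.75,0,0;0,0,0.5,0,0;0,0,0.25,0,0;0,0,0,0,0;0,0,0,0,0")

```text
time_s: 19.47
tool_pos: [509.0, 30.4, 68.9]
orientation: [-0.0, 1.0, 0.005, 0.0]
ft_force: [1.1, 0.3, -1.8]
opening: 0.125
gripper_force: 97.7
```

```bash
python3 go.py 507.6 30.5 40.5 .01
```

```text
t 19.47 tcp [509.   30.4  68.9] yaw 0.01 tilt 0.01 f [ 1.1  0.3 -1.8] open 0.125 grip 97.65591144561768
turn 0.0 d [-1.4 -0.1 28.4]
```

advance(offsets="0,0,0.5,0,0;0,0,0.4,0,0;0,0,0.2,0,0;0,0,0.15,0,0;0,0,0.075,0,0;0,0,0,0,0;0,0,0,0,0")

```text
time_s: 20.05
tool_pos: [509.0, 30.3, 42.4]
orientation: [0.0, 1.0, 0.005, 0.0]
ft_force: [1.3, -0.3, -1.0]
opening: 0.127
gripper_force: 97.7
```

```bash
python3 go.py 507.6 30.5 40.5 .01
```

```text
t 20.05 tcp [509.   30.3  42.4] yaw 0.01 tilt 0.02 f [ 1.3 -0.3 -1. ] open 0.127 grip 97.68854141235352
turn -0.0 d [-1.4 -0.2  1.9]
```

The manual's scale: shifts go in units of 20 mm. Converting my numbers, -20 mm is -1, -30 mm is -1.5.

advance(offsets="0,0,0.075,0,0;0,0,0.025,0,0;0,0,0,0,0;0,0,0,0,0.2;0,0,0,0,0.3;0,0,0,0,0.45;0,0,0,0,0.45;0,0,0,0,0.45;0,0,-0.75,0,0.45;0,0,-1.5,0,0.5;0,0,-1.5,0,0.7;0,0,-1.5,0,0.7;0,0,-1,0,0.7;0,0,0,0,0.7;0,0,0,0,0.7")

```text
time_s: 21.3
tool_pos: [509.8, 30.3, 166.5]
orientation: [0.0, 1.0, 0.005, 0.002]
ft_force: [-1.1, 0.1, -0.4]
opening: 0.698
gripper_force: 0.0
```

```bash
python3 go.py 373 256 150 .078
```

```text
t 21.3 tcp [509.8  30.3 166.5] yaw 0.01 tilt 0.18 f [-1.1  0.1 -0.4] open 0.698 grip 0.0
turn -0.068 d [-118.8 -235.6   16.5]
```

Converted, -28 mm is -1.4, -25 mm is -1.25.

advance(offsets="0,0,0,-0.068,0.7;-0.75,-1.25,0,0,0.7;-0.75,-1.4,0,0,0.7;-0.75,-1.4,0,0,0.7;-0.75,-1.4,0,0,0.7;-0.75,-1.4,0,0,0.7;-0.75,-1.4,0,0,0.7;-0.75,-1.25,0,0,0.7;-0.5,-1,0.25,0,0.7;-0.2,-0.2,0.4,0,0.7;0,0,0,0,0.7;0,0,0,0,0.7;0,0,0,0,0.7")

```text
time_s: 22.38
tool_pos: [374.3, 232.5, 151.6]
orientation: [0.001, 0.999, 0.038, -0.001]
ft_force: [-0.7, -0.7, -0.6]
opening: 0.7
gripper_force: 0.0
```

```bash
python3 go.py 373 256 29 .078
```

```text
t 22.38 tcp [374.3 232.5 151.6] yaw 0.075 tilt 0.1 f [-0.7 -0.7 -0.6] open 0.7 grip 0.0
turn -0.003 d [  0.5 -23.6 122.6]
```

advance(offsets="0.025,-0.7,0,0,0.7;0,-0.475,0,0,0.7;0,0,0.5,0,0.7;0,0,1.25,0,0.7;0,0,1.5,0,0.7;0,0,1.25,0,0.7;0,0,0.75,0,0.7;0,0,0.5,0,0.7;0,0,0.25,0,0.7;0,0,0,0,0.7;0,0,0,0,0.7")

```text
time_s: 23.3
tool_pos: [372.9, 258.0, 32.7]
orientation: [-0.0, 0.999, 0.039, 0.0]
ft_force: [-0.5, 0.3, -0.1]
opening: 0.7
gripper_force: 0.0
```

```bash
python3 go.py 373 256 29 .078
```

```text
t 23.3 tcp [372.9 258.   32.7] yaw 0.078 tilt 0.06 f [-0.5  0.3 -0.1] open 0.7 grip 0.0
turn -0.0 d [-0.   2.   3.7]
```

advance(offsets="0,0,0,0,0.4;0,0,0,0,0;0,0,0,0,0;0,0,0,0,0;0,0,0,0,0;0,0,0,0,0;0,0,0,0,0")

```text
time_s: 23.88
tool_pos: [372.5, 258.0, 32.6]
orientation: [-0.0, 0.999, 0.039, 0.0]
ft_force: [-0.7, -0.6, 3.4]
opening: 0.123
gripper_force: 97.6
```

```bash
python3 go.py 375 104.5 137 .01
```

```text
t 23.88 tcp [372.5 258.   32.6] yaw 0.078 tilt 0.04 f [-0.7 -0.6  3.4] open 0.123 grip 97.58177161216736
turn 0.068 d [   1.   153.5 -104.4]
```

Converted, -30 mm is -1.5, 28 mm is 1.4.

advance(offsets="0,0,-0.25,0,0;0,0,-1,0,0;0,0,-1.5,0,0;0,0,-1.5,0,0;0,0,-1,0,0;0,0,0,0.068,0;0,0.7,0,0,0;0,1.4,0,0,0;0,1.4,0,0,0;0,1.4,0,0,0;0,1.4,0,0,0;0,1,0,0,0;0,0.4,0,0,0;0,0,0,0,0;0,0,0,0,0;0,0,0,0,0")

```text
time_s: 25.22
tool_pos: [373.7, 105.7, 137.4]
orientation: [-0.001, 1.0, 0.006, 0.0]
ft_force: [0.3, 0.0, -2.0]
opening: 0.126
gripper_force: 97.8
```

```bash
python3 go.py 508 104.3 137 .01
```

```text
t 25.22 tcp [373.7 105.7 137.4] yaw 0.012 tilt 0.07 f [ 0.3  0.  -2. ] open 0.126 grip 97.7538549900055
turn 0.002 d [134.3   2.7   0.4]
```

advance(offsets="0.75,0.05,0,0,0;1.25,0.05,0,0,0;1.25,0.025,0,0,0;1.25,0,0,0,0;1.25,0,0,0,0;0.7,0,0,0,0;0.25,0,0,0,0;0,0,0,0,0;0,0,0,0,0;0,0,0,0,0")

```text
time_s: 26.05
tool_pos: [506.3, 103.5, 137.0]
orientation: [0.0, 1.0, 0.006, -0.001]
ft_force: [0.8, 0.0, -1.1]
opening: 0.127
gripper_force: 97.8
```

```bash
python3 go.py 508 104.3 137 .01 508 104.3 48.6 .01
```

```text
t 26.05 tcp [506.3 103.5 137. ] yaw 0.012 tilt 0.09 f [ 0.8  0.  -1.1] open 0.127 grip 97.75360465049744
turn 0.002 d [ 1.7 -0.8  0. ]
turn 0.0 d [ 0.   0.  88.4]
```

Converted, 20 mm is 1, 15 mm is 0.75.

advance(offsets="0.05,-0.05,0,0,0;0,0,0.5,0,0;0,0,1,0,0;0,0,0.75,0,0;0,0,0.5,0,0;0,0,0.25,0,0;0,0,0,0,0;0,0,0,0,0")

```text
time_s: 26.72
tool_pos: [508.9, 103.8, 77.4]
orientation: [-0.0, 1.0, 0.005, 0.0]
ft_force: [0.2, -0.5, -1.2]
opening: 0.125
gripper_force: 97.8
```

```bash
python3 go.py 508 104.3 48.6 .01
```

```text
t 26.72 tcp [508.9 103.8  77.4] yaw 0.01 tilt 0.02 f [ 0.2 -0.5 -1.2] open 0.125 grip 97.75333285331726
turn -0.0 d [-0.9 -0.5 28.8]
```

advance(offsets="0,0,0.5,0,0;0,0,0.4,0,0;0,0,0.2,0,0;0,0,0.15,0,0;0,0,0.075,0,0;0,0,0,0,0;0,0,0,0,0")

```text
time_s: 27.3
tool_pos: [508.9, 103.7, 50.9]
orientation: [-0.0, 1.0, 0.005, 0.0]
ft_force: [-0.8, -0.5, -2.5]
opening: 0.127
gripper_force: 97.8
```

```bash
python3 go.py 508 104.3 48.6 .01
```

```text
t 27.3 tcp [508.9 103.7  50.9] yaw 0.01 tilt 0.02 f [-0.8 -0.5 -2.5] open 0.127 grip 97.78623104095459
turn -0.0 d [-0.9 -0.6  2.3]
```

Lower, release, lift, then back the arm off to uncover the view.

advance(offsets="0,0,0.075,0,0;0,0,0.04,0,0;0,0,0,0,0;0,0,0,0,0.2;0,0,0,0,0.3;0,0,0,0,0.45;0,0,0,0,0.45;0,0,0,0,0.45;0,0,-0.75,0,0.45;0,0,-1.5,0,0.5;0,0,-1.5,0,0.5;0,0,-1.5,0,0.5;0,0,-1,0,0.5;0,0,0,0,0.5")

```text
time_s: 28.47
tool_pos: [512.3, 104.8, 178.7]
orientation: [-0.001, 1.0, 0.005, 0.005]
ft_force: [1.3, 0.5, 0.5]
opening: 0.503
gripper_force: 0.0
```

advance(offsets="-0.75,-1.25,0,0,0.5;-0.75,-1.5,0,0,0.5;-0.75,-1.5,0,0,0.5;-0.75,-1.5,0,0,0.5;-0.75,-1.5,0,0,0.5;-0.5,-1.5,0,0,0.5;0,-1.5,0,0,0.5;0,-1.5,0,0,0.5;0,-0.75,0,0,0.5;0,0,0,0,0.5;0,0,0,0,0.5;0,0,0,0,0.5")

```text
time_s: 29.47
tool_pos: [421.5, 351.2, 172.6]
orientation: [0.001, 1.0, 0.004, -0.0]
ft_force: [0.6, -1.0, 0.3]
opening: 0.503
gripper_force: 0.0
```

```bash
python3 - <<'E'
from h import *
t=ctrl.read_camera("top")[:,:,::-1];s=ctrl.read_camera("scene")[:,:,::-1]
crop(t,250,140,420,240,4,"pics/t4c.png");crop(s,220,110,420,240,4,"pics/s4c.png")
E
```

```text
(no output)
```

View pics/t4c.png

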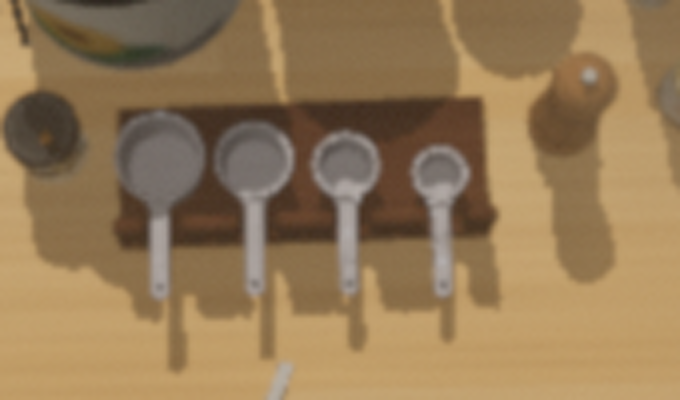

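View pics/s4c.png

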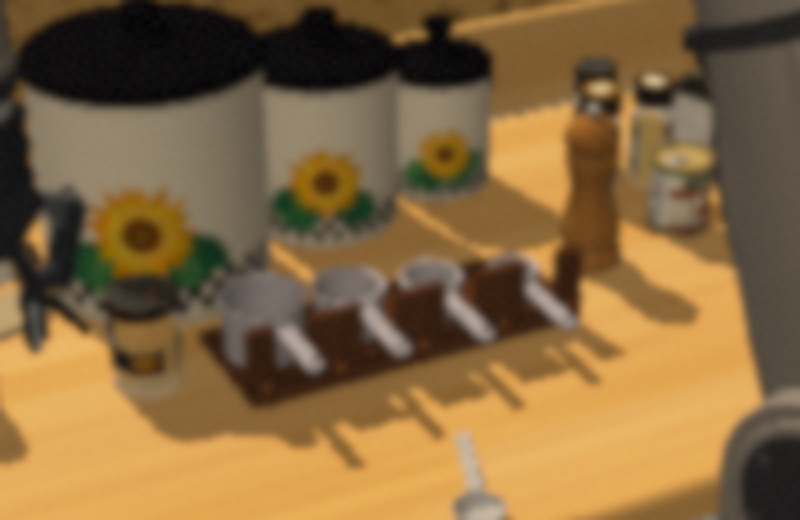

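All four cups are upright behind the rail in size order. Top crop rims run from (440,173) for the smallest, by the mill, to (160,158) for the largest, by the jar. Each handle comes through its own notch, and the mill and jar haven't moved. Handing in.

```bash
python3 -c "
from plant import ctrl
print(ctrl.hand_in())"
```

```text
the job is handed in; nothing more can be done
None
```

I handed the job in at about 30 s on the robot's clock: the four cups stand upright in the rack in size order, smallest by the pepper mill and largest by the honey jar, with one handle through each notch and the mill and jar where they were.

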